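# Seat a doorknob capacitor in its three-point test nest

### The job

Pick up the larger of the two round ceramic doorknob capacitors, stand it on the open end of the aluminium test jig's plate, then nudge it along the fence and in past the sprung white shoe until it bears firmly on the brass contact pin of the end anvil, and leave it standing there untouched, in contact with fence, pin and shoe. The pin is delicate and the ceramic brittle, so feel your way: press it home with a steady push of about 10 N, but never put more than 15 N on the anvil or its pin, and leave everything else on the bench where it is.

Things in the scene. Friction and masses are not known exactly. Their poses are not given: they have to be found in the camera images.
- cap: The larger doorknob capacitor: an upright red-brown ceramic disc 44 mm in diameter and 32 mm high, with a brass boss 16 mm wide and 6 mm high on top (38 mm overall), about 0.16 kg, loose on the bench. Origin: centre of its underside, z up along its axis. Its yaw is of no account. Glazed: it slides easily on the jig.
- jig: The test jig, fixed: an aluminium plate 200 (x) x 130 (y) x 12 mm high. Origin: centre of the plate's underside; z up. Its +x is the push direction, from the bare open end (x -100 to -42 mm) to the anvil. The seated capacitor's axis lies on y = 0, somewhere between x = +14 and +38 mm. Nothing on the plate is higher than 32 mm above the bench.
- fence: Straight steel fence on the jig plate, 10 mm thick and 14 mm high above the plate, along jig x from -14 to +80 mm; its guiding face is at jig y = -22 mm. At its open end a 28 mm piece flares outward as a lead-in (to jig x = -41 mm, the face there 6 mm farther out). Its frame is the jig's frame (same origin and axes).
- shoe: White shoe opposite the fence, 14 to 28 mm above the bench, crest towards it: a 25 degree ramp on the open side (to jig x -6 mm), a 10 degree face behind (to x +42). Origin: the crest, at the plate's underside; at rest at jig x +9, y +15 mm, 7 mm into the path. A spring (2 to 3 N) lets it give along jig +y only; getting past takes up to about 6 N of push. It does not surely draw it home.
- anvil: The end anvil: a steel block 22 x 34 x 20 mm, face at jig x +62 mm, with a brass pin 14 mm in diameter out of it towards jig -x by 4 to 24 mm (clamped; the anvil's pose does not tell how far: feel for it), 23 mm above the bench. On the pin's end a 9 mm sprung tip, 2.5 mm proud, gives 2 mm at about 1 N, then is rigid. Origin: on the block's face, at the plate's underside; axes as the jig's.
- small_cap: The smaller doorknob capacitor (28 mm diameter, 22 mm high, of the same look), to be left alone. Origin: centre of the underside.
- handheld: Black handheld transceiver standing upright, 34 x 58 x 105 mm, stubs on top to 117 mm. Bystander. Origin: centre of the underside.
- antenna: Rubber duck antenna lying flat, 114 mm long along its own x, 13 mm thick. Bystander. Origin: on the bench below its middle.
- resistor_bank: Four red ceramic resistors on an aluminium plate, 50 x 120 x 26 mm. Bystander. Origin: centre of the underside.
- adapter: Small upright brass coaxial adapter, 18 mm in diameter, 34 mm high. Bystander. Origin: centre of the underside.
- screwdriver: Screwdriver, 160 mm, lying along its own x. Bystander. Origin: on the bench below its middle.
Things that resemble listed ones, but are neither listed nor needed, are in the scene too. What is shaped like the cap but blue is not meant.

How it is judged:
By the outcome, as a careful person would: the job done as asked, in the order asked, and still so for the second after the job is handed in, with the robot touching nothing.
It also fails if it takes over 69 s, if anything falls off the work surface, if the arm or the gripper's body presses on something with over 40 N, if the wrist force passes 120 N, or if a joint passes its speed limit or range.

### The arm

A 6-joint arm with a two-finger parallel gripper is mounted at the origin on the work surface. World frame = base frame: x ahead of the robot, y to its left, z up, the work surface at z = 0. Lengths are in m, angles in rad, forces in N, time in s.
With the tool pointing down it reaches from about 0.35 to 0.925 m from the base axis. Payload 6.4 kg.
Tool frame: the origin (TCP) lies at the very end of the fingers, on their centre line; the grasp point (between the pads) lies 19 mm behind it; z points along the fingers, y is the line along which they close (so a half turn about z gives the same grasp; the last joint's range is limited). The gripper opens to 85 mm and grips with 20 to 120 N. Pads are 22 mm wide; open, the fingers measure 114 mm over their backs; the gripper's body (76 mm by 85 mm) begins 54 mm behind the grasp point. The pads swing forward as they close: fully open they stand 13 mm farther back than shut.
Start: joints at [-0.174, 0.245, 1.558, -0, 1.339, -0.174], TCP at [0.65, 0, 0.231] pointing down, gripper open.
Joint ranges: [-3.13, 3.13], [-1.02, 2.26], [0.13, 2.54], [-0.95, 4.09], [0.21, 2.88], [-2.74, 2.74]. Speed limits (rad/s): [2.57, 2.57, 3.14, 3.14, 3.14, 3.14].

### API

Orientations are given as a rotation vector (axis times angle).
In Python, from station import robot, viewer, job gives the robot as it stands. The module is installed in compiled form; this text tells all that it offers.
- The arm moves only by the tool drive_tool, never from a script. Its argument "series" is a list of rows, each an object of numbers: "wx", "wy", "wz": the turn, a rotation vector about the world's x, y, z in rad; "tx", "ty", "tz": the shift along the world's x, y, z in cm; "hand": the gripper's target within -1 to 1 (fully open at 1, half-way at 0, shut at -1). In form: [{"wx": .., "wy": .., "wz": .., "tx": .., "ty": .., "tz": .., "hand": ..}, ...]. A call has 1 to 10 rows; each row shifts and turns the commanded pose from where the row before left it; what a row does not reach is not made up. A row lasts 1/8 s, in which the tool goes at most 62.5 mm and 10.7 degrees, less where a joint would pass 70% of its speed; a pose out of reach is approached as far as the arm can. A call with a gripper value outside its range is refused whole. The fingers move at their own pace and stop on an object; "force" is the grip in N (left out, the last holds). Time passes only in rows, so rows that do not move let the fingers close. It gives the time, the measured TCP pose, the force, the opening and the grip force at its end, in the units of the state.
- robot.state(): the state, without advancing time (a new reading comes with each control period).
- viewer.get_image(name): name is "scene" or "side" or "wrist"; returns a dict with "pixels" (400x640x3 uint8, red, green, blue), "fov_y" (degrees; the focal length in pixels is half the picture's height over the tangent of half this angle, whatever the lens; pixels are square), "cx", "cy" (the principal point, pixels), "extrinsics" (4x4, takes a point from world to camera coordinates); the wrist camera has in their place "mount" (4x4, takes a point from camera to tool coordinates, whose origin is the TCP and whose axes are the flange's). Camera axes: x right, y down, z forward; pixel columns grow to the right and rows downward; lengths in m; the calibration is good to about 2 mm. A picture is of the moment at which its call begins: read the wrist's pose just before it. There is no depth.
- job.close_job(): hands the job in; it is judged then, once.
Trained networks look in the newest picture that a camera, given by its name, has taken for a name from the list of things; names that differ only in an ending like _2 or _b are one class to them, and where a whole thing is asked for, a point or a joint stands for the part that bears it (a point fixed in the world has none). Each returns a list of dicts, best first, with "score" (0 to 1); they miss things now and then, are a little off and sometimes report something else, mostly with a low value. They report only what shows in the picture. A call takes as long as a camera call. They do not tell look-alikes from the thing itself.
- viewer.recognise(camera, label): "xy" ([column, row] in pixels, amid what is visible of it).
- viewer.cut_out(camera, label): "region" (400x640 bool, what is visible of it) and "xy" ([column, row] in pixels, amid what is visible of it).
- viewer.tip_of(camera, label): "xy" ([column, row] in pixels: a listed point, or the origin of a listed thing).
The state is a dict: "time_s": time; "q": joint angles; "joint_velocities": joint speeds; "effort": joint torques, N m; "ee_pos": TCP position; "tool_rot": TCP orientation; "contact_force": force on the tool from outside, world axes, zero at the start; "ft_torque": the same for the moment, N m; "gripper_width": finger opening in m; "gripper_force": force on a finger pad.
Only numpy, scipy, OpenCV 4.12 (cv2) and the standard library are available. Lean on these libraries where they do the work, as an engineer would, in place of code of your own. Each camera call takes 0.05 s, during which the arm holds its last target. There are 200 camera calls.

## Working session

There is one attempt and no reset: what is moved stays moved. The work goes in short steps, Python scripts to look and compute and a tool call to move; the robot and the scene stay as the last step left them, time stands still between calls to the robot, and variables do not carry over. Pictures are saved under pics/ and viewed, at most 10 in all, crops included, and the job is handed in when it is done.

Besides the shell and the picture viewer there is one more tool, called after "Request:" as name(argument=value, ...) on one line, values as JSON. drive_tool: Moves the arm, as the interface text tells. Its arguments: {"type":"object","properties":{"series":{"type":"array"},"force":{"type":"number"}},"required":["series"]}

```bash
mkdir -p pics; cat > h.py <<'E'
import numpy as np, cv2
from scipy.spatial.transform import Rotation as R
from station import robot, viewer, job
def cam(name):
    s=robot.state(); im=viewer.get_image(name); h,w=im["pixels"].shape[:2]
    f=h/2/np.tan(np.radians(im["fov_y"])/2); K=np.array([[f,0,im["cx"]],[0,f,im["cy"]],[0,0,1]])
    if name=="wrist":
        T=np.eye(4);T[:3,:3]=R.from_rotvec(s["tool_rot"]).as_matrix();T[:3,3]=s["ee_pos"]
        E=np.linalg.inv(T@np.array(im["mount"]))
    else: E=np.array(im["extrinsics"])
    return im["pixels"],K,E
def ray(K,E,uv):
    d=E[:3,:3].T@np.linalg.inv(K)@np.array([uv[0],uv[1],1.]); return -E[:3,:3].T@E[:3,3],d
def atz(K,E,uv,z):
    c,d=ray(K,E,uv); return c+d*(z-c[2])/d[2]
def proj(K,E,p):
    q=K@(E[:3,:3]@np.array(p)+E[:3,3]); return q[:2]/q[2]
def tri(obs):
    A=np.zeros((3,3));b=np.zeros(3)
    for K,E,uv in obs:
        c,d=ray(K,E,uv);d=d/np.linalg.norm(d);P=np.eye(3)-np.outer(d,d);A+=P;b+=P@c
    return np.linalg.solve(A,b)
def save(px,n): cv2.imwrite(f"pics/{n}.png",px[:,:,::-1])
E
python3 - <<'E'
from h import *
np.set_printoptions(precision=3,suppress=True)
s=robot.state(); print(s["ee_pos"],s["tool_rot"],s["contact_force"],s["gripper_width"])
for c in("scene","side","wrist"):
    px,K,E=cam(c); save(px,c+"0"); print(c,K[0,0],K[:2,2],"cam at",-E[:3,:3].T@E[:3,3])
    for l in("cap","small_cap","jig","fence","shoe","anvil","handheld","antenna","resistor_bank","adapter","screwdriver"):
        for r in viewer.tip_of(c,l)[:3]:
            print(" ",l,round(r["score"],2),np.round(r["xy"],1),atz(K,E,r["xy"],0)[:2])
E
```

```text
[0.649 0.    0.23 ] [-2.22  -2.22   0.002] [-0.373 -0.449 -0.887] 0.08534703032705612
scene 382.3784714771801 [322.667 197.817] cam at [1.188 0.153 0.849]
  cap 0.78 [227.8 196.1] [ 0.623 -0.245]
  cap 0.76 [287.5 162.4] [ 0.468 -0.116]
  cap 0.71 [259.5 180.5] [ 0.551 -0.176]
  small_cap 0.42 [223.2 151.3] [ 0.465 -0.319]
  jig 0.67 [342.8 195.3] [0.553 0.067]
  fence 0.53 [343.5 192.7] [0.544 0.067]
  fence 0.42 [221.9 152.4] [ 0.47  -0.322]
  shoe 0.63 [333.1 192.8] [0.551 0.039]
  anvil 0.52 [340.7 177.2] [0.491 0.049]
  handheld 0.72 [468.  241.5] [0.631 0.405]
  antenna 0.71 [228.1 238.9] [ 0.753 -0.195]
  resistor_bank 0.6 [335.  266.4] [0.771 0.088]
  adapter 0.59 [265.3 208.1] [ 0.64 -0.13]
  screwdriver 0.84 [469.  195.9] [0.482 0.409]
side 411.3990530340758 [319.554 194.264] cam at [ 0.409 -0.673  0.691]
  cap 0.72 [323.  268.9] [ 0.561 -0.167]
  cap 0.66 [272.3 264.3] [ 0.463 -0.124]
  cap 0.63 [328.3 304. ] [ 0.546 -0.25 ]
  small_cap 0.37 [351.8 247.7] [ 0.638 -0.132]
  jig 0.6 [288.8 197.1] [0.546 0.069]
  fence 0.5 [291.9 195.5] [0.555 0.072]
  shoe 0.7 [286.9 199.3] 
[... 311 characters left out ...]
6.5] [ 0.646 -0.131]
  screwdriver 0.8 [240.2 126. ] [0.481 0.428]
wrist 300.76271018715374 [317.393 197.757] cam at [0.65  0.073 0.373]
  cap 0.98 [298.9 332.9] [ 0.622 -0.248]
  cap 0.88 [189.2 256.7] [ 0.474 -0.122]
  cap 0.86 [251.6 288. ] [ 0.556 -0.172]
  small_cap 0.2 [393.1 304.7] [ 0.759 -0.199]
  jig 0.71 [236.3 116.9] [0.553 0.063]
  shoe 0.69 [419.5  92.6] [0.769 0.09 ]
  anvil 0.78 [187.  134.2] [0.491 0.043]
  anvil 0.43 [319.6 257.1] [ 0.653 -0.123]
  antenna 0.75 [394.3 305.1] [ 0.761 -0.2  ]
  antenna 0.29 [237.4 115.6] [0.554 0.064]
  resistor_bank 0.93 [418.8  93.4] [0.769 0.089]
  resistor_bank 0.74 [319.8 262.1] [ 0.653 -0.131]
  adapter 0.5 [316.5 260.1] [ 0.649 -0.128]
```

View pics/scene0.png

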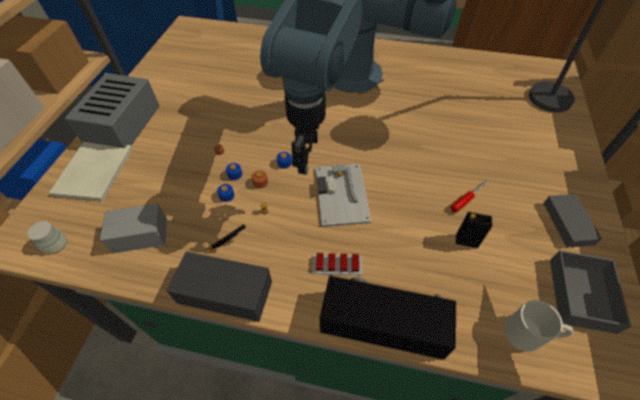

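View pics/wrist0.png

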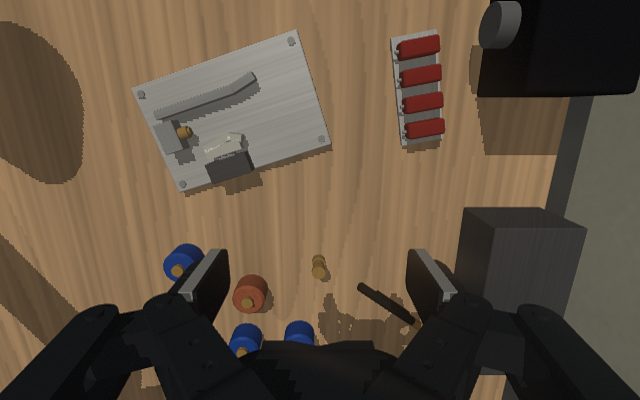

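Scene: red-brown candidates are (259,180) large and (219,150) small; blue look-alikes are at (285,159), (234,171) and (226,192). The large red-brown one fits "cap" (wrist (250,294)). The jig is at scene (342,195); in the wrist view its open end is on the right and the anvil is at (170,135). I'll confirm this in a crop and measure.

```bash
python3 - <<'E'
from h import *
np.set_printoptions(precision=4,suppress=True)
V={}
for c in("scene","side","wrist"):
    px,K,E=cam(c); V[c]=(px,K,E)
    for r in viewer.cut_out(c,"cap"):
        m=r["region"]; col=px[m].mean(0); ys,xs=np.where(m)
        print(c,"cap",round(r["score"],2),np.round(r["xy"]),col.astype(int),"bbox",xs.min(),xs.max(),ys.min(),ys.max(),"z=.016",atz(K,E,[xs.mean(),ys.mean()],.016)[:2])
    for r in viewer.cut_out(c,"jig")[:1]:
        m=r["region"].astype(np.uint8); cs,_=cv2.findContours(m,0,2); h=cv2.convexHull(max(cs,key=cv2.contourArea))
        q=cv2.approxPolyN(h,4)[0] if hasattr(cv2,"approxPolyN") else cv2.boxPoints(cv2.minAreaRect(h))
        print(c,"jig",q.tolist(),[atz(K,E,p,.012)[:2] for p in q.astype(float)])
px=V["wrist"][0]
a=cv2.resize(px[20:340,120:345],None,fx=1.8,fy=1.8,interpolation=cv2.INTER_CUBIC)
save(a,"crop1")
E
```

```text
scene cap 0.83 [228. 189.] [56 64 94] bbox 217 234 182 201 z=.016 [ 0.6206 -0.2486]
scene cap 0.82 [258. 177.] [120  66  32] bbox 252 267 170 187 z=.016 [ 0.5574 -0.1715]
scene cap 0.63 [232. 174.] [45 57 92] bbox 225 242 163 179 z=.016 [ 0.5453 -0.253 ]
scene cap 0.53 [286. 158.] [39 54 92] bbox 277 291 152 167 z=.016 [ 0.4721 -0.1244]
scene jig [[358, 165], [371, 222], [321, 226], [314, 165]] [array([0.4447, 0.0915]), array([0.6325, 0.156 ]), array([0.6719, 0.0315]), array([ 0.4715, -0.0337])]
side cap 0.76 [330. 301.] [ 64  88 137] bbox 316 338 287 314 z=.016 [ 0.5417 -0.2528]
side cap 0.72 [363. 288.] [ 64  87 134] bbox 353 375 276 302 z=.016 [ 0.6189 -0.2487]
side cap 0.7 [321. 267.] [161 100  64] bbox 310 331 254 280 z=.016 [ 0.5538 -0.1728]
side cap 0.61 [276. 258.] [ 65  88 135] bbox 264 285 247 271 z=.016 [ 0.4693 -0.1245]
side jig [[342, 197], [268, 231], [239, 196], [309, 167]] [array([0.6669, 0.0165]), array([ 0.4723, -0.0386]), array([0.4282, 0.0974]), array([0.6227, 0.1538])]
wrist cap 0.97 [251. 294.] [108  65  43] bbox 232 268 273 313 z=.016 [ 0.5579 -0.1692]
wrist cap 0.97 [179. 261.] [45 55 86] bbox 163 203 243 280 z=.016 [ 0.4699 -0.118 ]
wrist cap 0.78 [243. 338.] [36 49 85] bbox 229 261 323 356 z=.016 [ 0.5464 -0.2444]
wrist cap 0.64 [297. 331.] [30 46 88] bbox 285 312 320 342 z=.016 [ 0.6242 -0.2317]
wrist jig [[332, 143], [180, 196], [130, 88], [296, 27]] [array([0.6672, 0.0333]), array([ 0.4783, -0.0321]), array([0.4384, 0.0948]), array([0.627 , 0.1562])]
```

View pics/crop1.png

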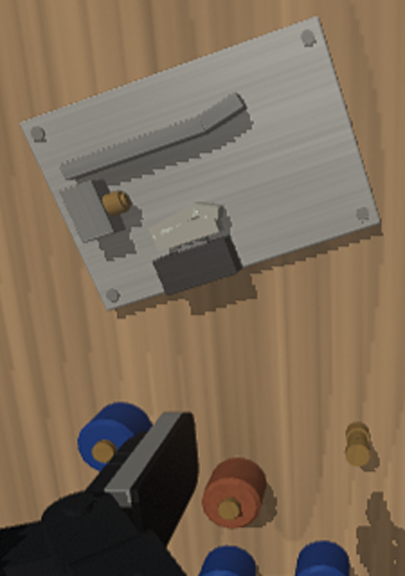

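The crop shows the red-brown cap at crop (233,492), wrist (250,294), and it is the only large red-brown one; the others nearby are blue. On the jig, the fence is the upper bar, the pin is at crop (118,203) and the shoe at crop (190,228). Jig +x points at about 198.5° in the world. I'll move over the cap with the jaws along jig y.

Request:
drive_tool(series=[{"wz": 0.185, "tx": -0.93, "ty": -1.7, "tz": -0.3, "hand": 0.45}, {"wz": 0.185, "tx": -0.93, "ty": -1.7, "tz": -0.3, "hand": 0.45}, {"wz": 0.185, "tx": -0.93, "ty": -1.7, "tz": -0.3, "hand": 0.45}, {"wz": 0.185, "tx": -0.93, "ty": -1.7, "tz": -0.3, "hand": 0.45}, {"wz": 0.185, "tx": -0.93, "ty": -1.7, "tz": -0.3, "hand": 0.45}, {"wz": 0.185, "tx": -0.93, "ty": -1.7, "tz": -0.3, "hand": 0.45}, {"wz": 0.185, "tx": -0.93, "ty": -1.7, "tz": -0.3, "hand": 0.45}, {"wz": 0.185, "tx": -0.93, "ty": -1.7, "tz": -0.3, "hand": 0.45}, {"wz": 0.185, "tx": -0.93, "ty": -1.7, "tz": -0.3, "hand": 0.45}, {"wz": 0.185, "tx": -0.93, "ty": -1.7, "tz": -0.3, "hand": 0.45}], force=40)

```text
invalid input
```

```bash
cat >> h.py <<'E'
def st():
    s=robot.state(); Rm=R.from_rotvec(s["tool_rot"]).as_matrix()
    print("t",round(s["time_s"],2),"pos",np.round(np.array(s["ee_pos"])*100,2),"cm yaw_y",round(np.degrees(np.arctan2(Rm[1,1],Rm[0,1])),2),"tilt z",np.round(Rm[:,2],4),"F",np.round(s["contact_force"],2),"w",round(s["gripper_width"]*1000,1),"gf",np.round(s["gripper_force"],1))
def redcap(c):
    px,K,E=cam(c)
    L=[r for r in viewer.cut_out(c,"cap") if px[r["region"]].mean(0)[0]>1.2*px[r["region"]].mean(0)[2]]
    return px,K,E,L
E
python3 - <<'E'
from h import *
np.set_printoptions(precision=4,suppress=True)
st(); obs=[]
for c in("wrist","scene","side"):
    px,K,E,L=redcap(c); 
    if c=="wrist": save(px,"wrist1")
    for r in L:
        ys,xs=np.where(r["region"]); uv=[xs.mean(),ys.mean()]; print(c,round(r["score"],2),uv,xs.min(),xs.max(),ys.min(),ys.max(),atz(K,E,uv,.019)[:2]); 
    if L:
        ys,xs=np.where(L[0]["region"]);obs.append((K,E,[xs.mean(),ys.mean()]))
        # brass boss: yellowish pixels
    for r in viewer.tip_of(c,"cap"): print("  tip",round(r["score"],2),r["xy"],atz(K,E,r["xy"],0)[:2])
print("tri",tri(obs))
E
```

```text
t 2.25 pos [65.   -0.   23.12] cm yaw_y -0.0 tilt z [-0.0001 -0.     -1.    ] F [-0.29 -0.39  0.63] w 85.3 gf 0.0
wrist 0.9 [np.float64(250.12582781456953), np.float64(293.1333964049196)] 233 267 274 312 [ 0.5587 -0.167 ]
  tip 0.88 [253.2, 287.4] [ 0.5588 -0.1705]
  tip 0.86 [301.4, 332.8] [ 0.6259 -0.2481]
  tip 0.85 [187.5, 258.4] [ 0.4713 -0.1249]
  tip 0.59 [246.3, 335.5] [ 0.5434 -0.2529]
scene 0.72 [np.float64(258.66525423728814), np.float64(179.05084745762713)] 251 266 170 188 [ 0.5611 -0.1722]
scene 0.4 [np.float64(464.65594855305466), np.float64(199.0064308681672)] 450 488 179 212 [0.5112 0.3919]
  tip 0.8 [287.2, 164.0] [ 0.474  -0.1149]
  tip 0.78 [260.0, 181.3] [ 0.5539 -0.1734]
  tip 0.76 [225.9, 194.2] [ 0.6181 -0.2521]
  tip 0.75 [232.0, 177.5] [ 0.5574 -0.2567]
  tip 0.47 [227.2, 239.8] [ 0.7558 -0.196 ]
  tip 0.21 [217.7, 149.0] [ 0.4595 -0.3394]
side 0.79 [np.float64(320.0692840646651), np.float64(266.8013856812933)] 310 330 255 279 [ 0.5526 -0.1744]
  tip 0.91 [363.4, 293.7] [ 0.6186 -0.2491]
  tip 0.67 [324.4, 267.8] [ 0.5645 -0.1655]
  tip 0.62 [353.1, 245.4] [ 0.6428 -0.1265]
  tip 0.58 [272.3, 262.1] [ 0.4639 -0.1178]
tri [ 0.5559 -0.1722  0.0133]
```

View pics/wrist1.png

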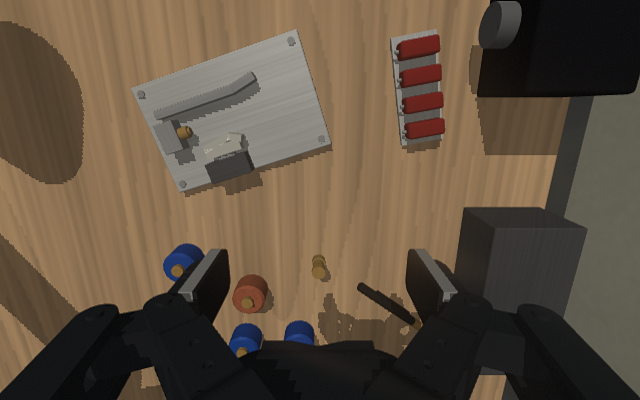

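The move was refused, probably because the rows lacked wx and wy. The picture is unchanged, with the cap at (250,293). I'll resend with every field.

Request:
drive_tool(series=[{"wx": 0, "wy": 0, "wz": 0.185, "tx": -0.93, "ty": -1.7, "tz": -0.3, "hand": 0.45}, {"wx": 0, "wy": 0, "wz": 0.185, "tx": -0.93, "ty": -1.7, "tz": -0.3, "hand": 0.45}, {"wx": 0, "wy": 0, "wz": 0.185, "tx": -0.93, "ty": -1.7, "tz": -0.3, "hand": 0.45}, {"wx": 0, "wy": 0, "wz": 0.185, "tx": -0.93, "ty": -1.7, "tz": -0.3, "hand": 0.45}, {"wx": 0, "wy": 0, "wz": 0.185, "tx": -0.93, "ty": -1.7, "tz": -0.3, "hand": 0.45}, {"wx": 0, "wy": 0, "wz": 0.185, "tx": -0.93, "ty": -1.7, "tz": -0.3, "hand": 0.45}, {"wx": 0, "wy": 0, "wz": 0.185, "tx": -0.93, "ty": -1.7, "tz": -0.3, "hand": 0.45}, {"wx": 0, "wy": 0, "wz": 0.185, "tx": -0.93, "ty": -1.7, "tz": -0.3, "hand": 0.45}, {"wx": 0, "wy": 0, "wz": 0.185, "tx": -0.93, "ty": -1.7, "tz": -0.3, "hand": 0.45}, {"wx": 0, "wy": 0, "wz": 0.185, "tx": -0.93, "ty": -1.7, "tz": -0.3, "hand": 0.45}], force=40)

```text
time_s: 3.95
ee_pos: [0.5567, -0.1706, 0.2013]
tool_rot: [-0.447, 3.11, -0.0]
contact_force: [0.7, -0.0, 0.4]
gripper_width: 0.0623
gripper_force: 0.0
```

```bash
python3 - <<'E'
from h import *
np.set_printoptions(precision=4,suppress=True)
st(); 
px,K,E,L=redcap("wrist"); save(px,"wrist2")
for r in L:
    ys,xs=np.where(r["region"]); uv=[xs.mean(),ys.mean()]; print(round(r["score"],2),uv,xs.min(),xs.max(),ys.min(),ys.max(),atz(K,E,uv,.019)[:2])
for r in viewer.tip_of("wrist","cap"): print("tip",round(r["score"],2),r["xy"],atz(K,E,r["xy"],0)[:2])
print("tcp px",proj(K,E,robot.state()["ee_pos"]), "cap top centre pred",proj(K,E,[.5565,-.1715,.038]))
E
```

```text
t 3.95 pos [ 55.67 -17.06  20.13] cm yaw_y 106.35 tilt z [ 0.0002 -0.0001 -1.    ] F [ 0.69 -0.04  0.4 ] w 62.3 gf 0.0
0.64 [np.float64(316.6340057636888), np.float64(176.94596541786743)] 297 337 155 198 [ 0.5567 -0.1711]
tip 0.94 [241.2, 206.3] [ 0.6208 -0.2466]
tip 0.93 [251.5, 144.1] [ 0.5451 -0.2511]
tip 0.92 [375.3, 112.8] [ 0.4738 -0.1284]
tip 0.83 [316.6, 175.1] [ 0.5588 -0.1706]
tip 0.48 [489.1, 218.2] [0.5512 0.0455]
tip 0.47 [455.1, 362.8] [0.7652 0.0952]
tcp px [317.655  254.7844] cap top centre pred [316.3292 180.6676]
```

View pics/wrist2.png

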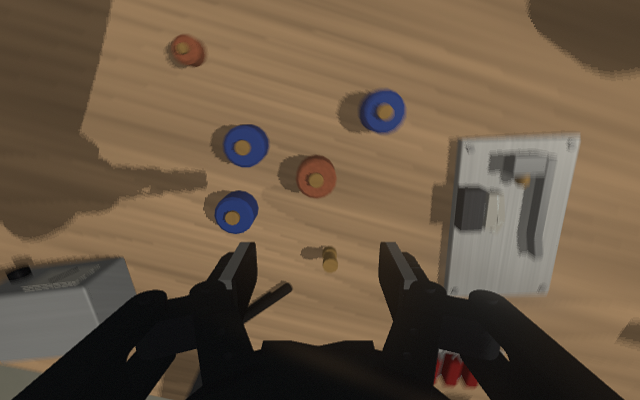

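The view shows the cap at (316,177) with its boss at (316,180), as predicted for (0.5565,-0.1715). The jaws clear the neighbours. Descending.

Request:
drive_tool(series=[{"wx": 0, "wy": 0, "wz": 0.037, "tx": 0, "ty": -0.1, "tz": -3, "hand": 0.45}, {"wx": 0, "wy": 0, "wz": 0, "tx": 0, "ty": 0, "tz": -3, "hand": 0.45}, {"wx": 0, "wy": 0, "wz": 0, "tx": 0, "ty": 0, "tz": -3, "hand": 0.45}, {"wx": 0, "wy": 0, "wz": 0, "tx": 0, "ty": 0, "tz": -3, "hand": 0.45}, {"wx": 0, "wy": 0, "wz": 0, "tx": 0, "ty": 0, "tz": -2.5, "hand": 0.45}, {"wx": 0, "wy": 0, "wz": 0, "tx": 0, "ty": 0, "tz": -2, "hand": 0.45}, {"wx": 0, "wy": 0, "wz": 0, "tx": 0, "ty": 0, "tz": -1.5, "hand": 0.45}, {"wx": 0, "wy": 0, "wz": 0, "tx": 0, "ty": 0, "tz": -1, "hand": 0.45}, {"wx": 0, "wy": 0, "wz": 0, "tx": 0, "ty": 0, "tz": -0.6, "hand": 0.45}, {"wx": 0, "wy": 0, "wz": 0, "tx": 0, "ty": 0, "tz": 0, "hand": 0.45}])

```text
time_s: 5.35
ee_pos: [0.5571, -0.1711, 0.0053]
tool_rot: [-0.494, 3.102, -0.0]
contact_force: [-0.4, -0.5, -0.1]
gripper_width: 0.0618
gripper_force: 0.0
```

Request:
drive_tool(series=[{"wx": 0, "wy": 0, "wz": 0, "tx": 0, "ty": 0, "tz": 0, "hand": -0.3}, {"wx": 0, "wy": 0, "wz": 0, "tx": 0, "ty": 0, "tz": 0, "hand": -0.3}, {"wx": 0, "wy": 0, "wz": 0, "tx": 0, "ty": 0, "tz": 0, "hand": -0.3}, {"wx": 0, "wy": 0, "wz": 0, "tx": 0, "ty": 0, "tz": 0, "hand": -0.3}, {"wx": 0, "wy": 0, "wz": 0, "tx": 0, "ty": 0, "tz": 0, "hand": -0.3}], force=30)

```text
time_s: 5.98
ee_pos: [0.5577, -0.1714, 0.0062]
tool_rot: [-0.494, 3.101, -0.002]
contact_force: [0.2, -0.1, 5.1]
gripper_width: 0.0436
gripper_force: 31.2
```

Request:
drive_tool(series=[{"wx": 0, "wy": 0, "wz": 0, "tx": 0, "ty": 0, "tz": 1, "hand": -0.3}, {"wx": 0, "wy": 0, "wz": 0, "tx": 0, "ty": 0, "tz": 4, "hand": -0.3}, {"wx": 0, "wy": 0, "wz": 0, "tx": 0, "ty": 0, "tz": 5, "hand": -0.3}, {"wx": 0, "wy": 0, "wz": 0, "tx": 0.9, "ty": 3, "tz": 4, "hand": -0.3}, {"wx": 0, "wy": 0, "wz": 0, "tx": 1.2, "ty": 5, "tz": 0.4, "hand": -0.3}, {"wx": 0, "wy": 0, "wz": 0, "tx": 1.2, "ty": 5, "tz": 0, "hand": -0.3}, {"wx": 0, "wy": 0, "wz": 0, "tx": 1.2, "ty": 5, "tz": 0, "hand": -0.3}, {"wx": 0, "wy": 0, "wz": 0, "tx": 1.2, "ty": 5, "tz": 0, "hand": -0.3}, {"wx": 0, "wy": 0, "wz": 0, "tx": 0.6, "ty": 2.7, "tz": 0, "hand": -0.3}, {"wx": 0, "wy": 0, "wz": 0, "tx": 0, "ty": 0, "tz": 0, "hand": -0.3}])

```text
time_s: 7.22
ee_pos: [0.6193, 0.0879, 0.1487]
tool_rot: [0.499, -3.1, -0.001]
contact_force: [-0.1, -0.5, -2.1]
gripper_width: 0.0432
gripper_force: 31.3
```

```bash
python3 - <<'E'
from h import *
np.set_printoptions(precision=4,suppress=True)
st(); 
px,K,E=cam("wrist"); save(px,"wrist3")
th=np.radians(198.5);c=np.array([.553,.063]);ex=np.array([np.cos(th),np.sin(th)]);ey=np.array([-ex[1],ex[0]])
def P(x,y,z): return [*(c+ex*x+ey*y),z]
for r in viewer.cut_out("wrist","jig")[:1]:
    m=r["region"].astype(np.uint8); cs,_=cv2.findContours(m,0,2); q=cv2.approxPolyN(cv2.convexHull(max(cs,key=cv2.contourArea)),4)[0]
    print(r["score"],q.tolist(),[atz(K,E,p,.012)[:2] for p in q.astype(float)])
print("pred corners",[proj(K,E,P(x,y,.012)).round() for x,y in((-.1,-.065),(-.1,.065),(.1,.065),(.1,-.065))])
print("pred fence top line",[proj(K,E,P(x,-.022,.026)).round() for x in(-.014,.08)],"shoe crest",proj(K,E,P(.009,.015,.028)).round(),"anvil face top",proj(K,E,P(.062,0,.032)).round())
for l in("anvil","shoe","jig"):
    for r in viewer.tip_of("wrist",l)[:2]: print(l,round(r["score"],2),r["xy"],(lambda w:[(w-c)@ex,(w-c)@ey])(atz(K,E,r["xy"],0)[:2]))
E
```

```text
t 7.22 pos [61.93  8.79 14.87] cm yaw_y 108.29 tilt z [-0.0015  0.0001 -1.    ] F [-0.14 -0.48 -2.07] w 43.2 gf 31.3
0.81 [[396, 0], [379, 216], [249, 213], [225, 0]] [array([0.4507, 0.0994]), array([0.6275, 0.1547]), array([0.6644, 0.0326]), array([ 0.494 , -0.0316])]
pred corners [array([381., 216.]), array([248., 217.]), array([231., -20.]), array([395., -21.])]
pred fence top line [array([339., 128.]), array([342.,   2.])] shoe crest [295. 100.] anvil face top [313.  27.]
anvil 0.86 [314.8, 39.2] [np.float64(0.05957913106057099), np.float64(-0.001194919484866176)]
shoe 0.97 [302.0, 100.3] [np.float64(0.009062955314174923), np.float64(0.010872832470007643)]
jig 0.83 [314.0, 110.1] [np.float64(0.00038649172286210035), np.float64(-7.619119534020478e-05)]
```

View pics/wrist3.png

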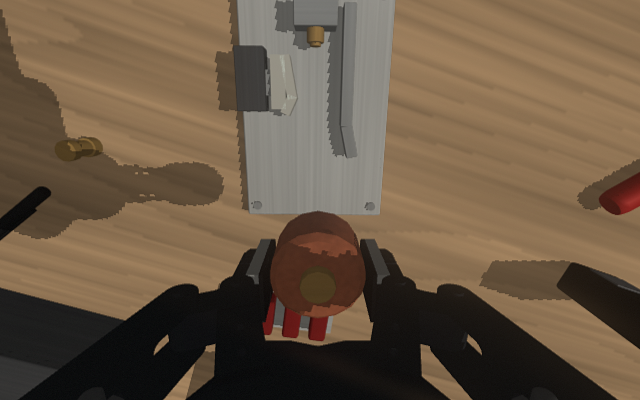

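The cap hangs centred in the jaws with its boss at (318,288), above the plate's open end. The fence face at x≈342, the pin at (316,38) and the shoe crest at (297,100) match the jig model to about 2 mm. Lowering.

Request:
drive_tool(series=[{"wx": 0, "wy": 0, "wz": 0, "tx": 0, "ty": 0, "tz": -3, "hand": -0.3}, {"wx": 0, "wy": 0, "wz": 0, "tx": 0, "ty": 0, "tz": -3, "hand": -0.3}, {"wx": 0, "wy": 0, "wz": 0, "tx": 0, "ty": 0, "tz": -3, "hand": -0.3}, {"wx": 0, "wy": 0, "wz": 0, "tx": 0, "ty": 0, "tz": -2, "hand": -0.3}, {"wx": 0, "wy": 0, "wz": 0, "tx": 0, "ty": 0, "tz": -1, "hand": -0.3}, {"wx": 0, "wy": 0, "wz": 0, "tx": 0, "ty": 0, "tz": -0.5, "hand": -0.3}, {"wx": 0, "wy": 0, "wz": 0, "tx": 0, "ty": 0, "tz": 0, "hand": -0.3}, {"wx": 0, "wy": 0, "wz": 0, "tx": 0, "ty": 0, "tz": 0, "hand": -0.3}])

```text
time_s: 8.48
ee_pos: [0.6208, 0.086, 0.0254]
tool_rot: [-0.494, 3.101, -0.001]
contact_force: [0.4, 0.1, -0.5]
gripper_width: 0.0429
gripper_force: 31.3
```

Request:
drive_tool(series=[{"wx": 0, "wy": 0, "wz": 0, "tx": 0, "ty": 0, "tz": -0.2, "hand": -0.3}, {"wx": 0, "wy": 0, "wz": 0, "tx": 0, "ty": 0, "tz": -0.2, "hand": -0.3}, {"wx": 0, "wy": 0, "wz": 0, "tx": 0, "ty": 0, "tz": -0.1, "hand": -0.3}, {"wx": 0, "wy": 0, "wz": 0, "tx": 0, "ty": 0, "tz": 0, "hand": -0.3}])

```text
time_s: 8.98
ee_pos: [0.6199, 0.086, 0.0191]
tool_rot: [0.495, -3.102, -0.0]
contact_force: [-0.4, -0.6, -1.6]
gripper_width: 0.0426
gripper_force: 31.3
```

Request:
drive_tool(series=[{"wx": 0, "wy": 0, "wz": 0, "tx": 0, "ty": 0, "tz": -0.1, "hand": -0.3}, {"wx": 0, "wy": 0, "wz": 0, "tx": 0, "ty": 0, "tz": -0.05, "hand": -0.3}, {"wx": 0, "wy": 0, "wz": 0, "tx": 0, "ty": 0, "tz": 0, "hand": -0.3}])

```text
time_s: 9.35
ee_pos: [0.6203, 0.086, 0.0183]
tool_rot: [-0.495, 3.102, -0.0]
contact_force: [-1.4, -0.4, 1.3]
gripper_width: 0.0433
gripper_force: 31.5
```

Request:
drive_tool(series=[{"wx": 0, "wy": 0, "wz": 0, "tx": 0, "ty": 0, "tz": -0.05, "hand": -0.3}, {"wx": 0, "wy": 0, "wz": 0, "tx": 0, "ty": 0, "tz": 0, "hand": 0.1}, {"wx": 0, "wy": 0, "wz": 0, "tx": 0, "ty": 0, "tz": 0, "hand": 0.45}, {"wx": 0, "wy": 0, "wz": 0, "tx": 0, "ty": 0, "tz": 0, "hand": 0.45}, {"wx": 0, "wy": 0, "wz": 0, "tx": 0, "ty": 0, "tz": 0, "hand": 0.45}, {"wx": 0, "wy": 0, "wz": 0, "tx": 0, "ty": 0, "tz": 2, "hand": 0.45}, {"wx": 0, "wy": 0, "wz": 0, "tx": 0, "ty": 0, "tz": 4, "hand": 0.45}, {"wx": 0, "wy": 0, "wz": 0, "tx": 0, "ty": 0, "tz": 3, "hand": 0.45}, {"wx": 0, "wy": 0, "wz": 0, "tx": 0, "ty": 0, "tz": 0, "hand": -1}, {"wx": 0, "wy": 0, "wz": 0, "tx": 0, "ty": 0, "tz": 0, "hand": -1}])

```text
time_s: 10.6
ee_pos: [0.6195, 0.086, 0.107]
tool_rot: [0.495, -3.102, -0.0]
contact_force: [-0.7, 0.7, -1.4]
gripper_width: 0.0261
gripper_force: 0.0
```

```bash
python3 - <<'E'
from h import *
np.set_printoptions(precision=4,suppress=True)
th=np.radians(198.5);c=np.array([.553,.063]);ex=np.array([np.cos(th),np.sin(th)]);ey=np.array([-ex[1],ex[0]])
J=lambda w:np.array([(w[:2]-c)@ex,(w[:2]-c)@ey])
st(); print("tcp jig",J(np.array(robot.state()["ee_pos"])))
obs=[]
for cn in("wrist","scene","side"):
    px,K,E,L=redcap(cn)
    if cn=="wrist": save(px,"wrist4")
    for r in L[:2]:
        ys,xs=np.where(r["region"]); uv=[xs.mean(),ys.mean()]; w=atz(K,E,uv,.031); print(cn,round(r["score"],2),np.round(uv),w[:2],J(w))
    if L: obs.append((K,E,[np.where(L[0]["region"])[1].mean(),np.where(L[0]["region"])[0].mean()]))
print(tri(obs[1:]))
E
```

```text
t 10.6 pos [61.95  8.6  10.7 ] cm yaw_y 108.12 tilt z [-0.0007  0.     -1.    ] F [-0.69  0.69 -1.44] w 26.1 gf 0.0
tcp jig [-0.0704 -0.0007]
wrist 0.57 [317. 208.] [0.6197 0.086 ] [-0.0705 -0.0007]
side 0.6 [314. 179.] [0.6153 0.0806] [-0.0646  0.003 ]
[ 0.3755 -0.7942  0.7969]
```

View pics/wrist4.png

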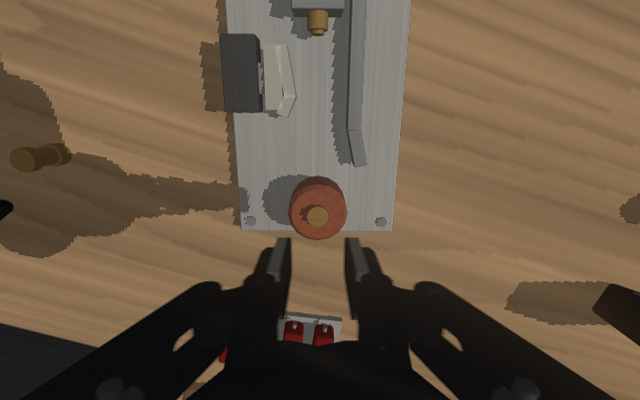

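The cap stands upright on the open end with its boss at (317,215), jig (-70,-1). Next I move behind it with the fingers shut, slightly to the fence side, and descend.

Request:
drive_tool(series=[{"wx": 0, "wy": 0, "wz": 0, "tx": 2.1, "ty": 0.9, "tz": 0, "hand": -1}, {"wx": 0, "wy": 0, "wz": 0, "tx": 2.15, "ty": 0.9, "tz": 0, "hand": -1}, {"wx": 0, "wy": 0, "wz": 0, "tx": 0, "ty": 0, "tz": -2, "hand": -1}, {"wx": 0, "wy": 0, "wz": 0, "tx": 0, "ty": 0, "tz": -3, "hand": -1}, {"wx": 0, "wy": 0, "wz": 0, "tx": 0, "ty": 0, "tz": -2.5, "hand": -1}, {"wx": 0, "wy": 0, "wz": 0, "tx": 0, "ty": 0, "tz": -1.5, "hand": -1}, {"wx": 0, "wy": 0, "wz": 0, "tx": 0, "ty": 0, "tz": 0, "hand": -1}, {"wx": 0, "wy": 0, "wz": 0, "tx": 0, "ty": 0, "tz": 0, "hand": -1}])

```text
time_s: 11.9
ee_pos: [0.663, 0.1039, 0.0181]
tool_rot: [-0.494, 3.101, -0.0]
contact_force: [0.8, 0.2, 0.1]
gripper_width: 0.0003
gripper_force: 0.0
```

```bash
cat >> h.py <<'E'
th=np.radians(198.5);c=np.array([.553,.063]);ex=np.array([np.cos(th),np.sin(th)]);ey=np.array([-ex[1],ex[0]])
J=lambda w:np.round(1000*np.array([(np.array(w)[:2]-c)@ex,(np.array(w)[:2]-c)@ey]),1)
def sj():
    st(); s=robot.state(); f=np.array(s["contact_force"][:2]); print("jig mm",J(s["ee_pos"]),"F jig",np.round([f@ex,f@ey],2))
E
python3 - <<'E'
from h import *
sj()
px,K,E,L=redcap("wrist"); save(px,"wrist5")
for r in L[:2]:
    ys,xs=np.where(r["region"]); print(np.round(r["xy"]),J(atz(K,E,[xs.mean(),ys.mean()],.031)))
E
```

```text
t 11.9 pos [66.3  10.39  1.81] cm yaw_y 108.12 tilt z [ 1.4e-03 -1.0e-04 -1.0e+00] F [0.83 0.2  0.08] w 0.3 gf 0.0
jig mm [-117.3   -3.9] F jig [-0.85  0.07]
[308. 174.] [-71.5  -0.3]
```

View pics/wrist5.png

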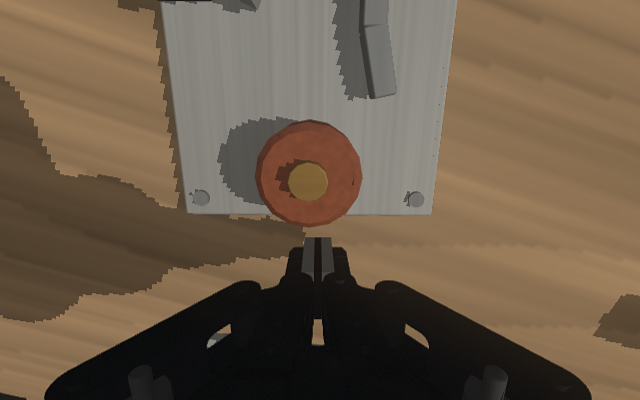

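The cap is at (308,174). The fingertips at (317,245) are directly behind it, slightly to the fence side. I'll lower 1.5 mm and push along the fence.

Request:
drive_tool(series=[{"wx": 0, "wy": 0, "wz": 0, "tx": -0.47, "ty": -0.16, "tz": -0.15, "hand": -1}, {"wx": 0, "wy": 0, "wz": 0, "tx": -0.47, "ty": -0.16, "tz": 0, "hand": -1}, {"wx": 0, "wy": 0, "wz": 0, "tx": -0.38, "ty": -0.13, "tz": 0, "hand": -1}, {"wx": 0, "wy": 0, "wz": 0, "tx": -0.38, "ty": -0.13, "tz": 0, "hand": -1}, {"wx": 0, "wy": 0, "wz": 0, "tx": -0.38, "ty": -0.13, "tz": 0, "hand": -1}, {"wx": 0, "wy": 0, "wz": 0, "tx": -0.38, "ty": -0.13, "tz": 0, "hand": -1}, {"wx": 0, "wy": 0, "wz": 0, "tx": -0.38, "ty": -0.13, "tz": 0, "hand": -1}, {"wx": 0, "wy": 0, "wz": 0, "tx": -0.38, "ty": -0.13, "tz": 0, "hand": -1}, {"wx": 0, "wy": 0, "wz": 0, "tx": -0.38, "ty": -0.13, "tz": 0, "hand": -1}, {"wx": 0, "wy": 0, "wz": 0, "tx": -0.38, "ty": -0.13, "tz": 0, "hand": -1}])

```text
time_s: 13.25
ee_pos: [0.6225, 0.0903, 0.0159]
tool_rot: [-0.495, 3.102, -0.0]
contact_force: [1.3, 0.0, 0.4]
gripper_width: 0.0
gripper_force: 0.4
```

```bash
cat >> h.py <<'E'
def look(n):
    sj(); px,K,E,L=redcap("wrist"); save(px,n)
    for r in L[:1]:
        ys,xs=np.where(r["region"]); print("cap px",np.round(r["xy"]),"jig",J(atz(K,E,[xs.mean(),ys.mean()],.031)))
E
python3 -c "
from h import *
look('wrist6')"
```

```text
t 13.25 pos [62.25  9.03  1.59] cm yaw_y 108.12 tilt z [ 1.e-04  0.e+00 -1.e+00] F [1.26 0.01 0.42] w 0.0 gf 0.4
jig mm [-74.6  -3.9] F jig [-1.2   0.39]
cap px [309. 205.] jig [-41.4  -0.7]
```

Request:
drive_tool(series=[{"wx": 0, "wy": 0, "wz": 0, "tx": -0.28, "ty": -0.095, "tz": 0, "hand": -1}, {"wx": 0, "wy": 0, "wz": 0, "tx": -0.28, "ty": -0.095, "tz": 0, "hand": -1}, {"wx": 0, "wy": 0, "wz": 0, "tx": -0.28, "ty": -0.095, "tz": 0, "hand": -1}, {"wx": 0, "wy": 0, "wz": 0, "tx": -0.28, "ty": -0.095, "tz": 0, "hand": -1}, {"wx": 0, "wy": 0, "wz": 0, "tx": -0.28, "ty": -0.095, "tz": 0, "hand": -1}, {"wx": 0, "wy": 0, "wz": 0, "tx": -0.28, "ty": -0.095, "tz": 0, "hand": -1}, {"wx": 0, "wy": 0, "wz": 0, "tx": -0.28, "ty": -0.095, "tz": 0, "hand": -1}, {"wx": 0, "wy": 0, "wz": 0, "tx": -0.28, "ty": -0.095, "tz": 0, "hand": -1}, {"wx": 0, "wy": 0, "wz": 0, "tx": -0.28, "ty": -0.095, "tz": 0, "hand": -1}, {"wx": 0, "wy": 0, "wz": 0, "tx": -0.28, "ty": -0.095, "tz": 0, "hand": -1}])

```text
time_s: 14.6
ee_pos: [0.5947, 0.0808, 0.0159]
tool_rot: [-0.495, 3.102, -0.0]
contact_force: [0.2, 0.2, -0.2]
gripper_width: 0.0001
gripper_force: 0.3
```

```bash
python3 -c "
from h import *
look('wrist7')"
```

```text
t 14.6 pos [59.47  8.08  1.59] cm yaw_y 108.12 tilt z [ 3.e-04 -1.e-04 -1.e+00] F [ 0.17  0.23 -0.23] w 0.1 gf 0.3
jig mm [-45.1  -3.7] F jig [-0.23 -0.16]
cap px [308. 202.] jig [-11.8  -0.3]
```

View pics/wrist7.png

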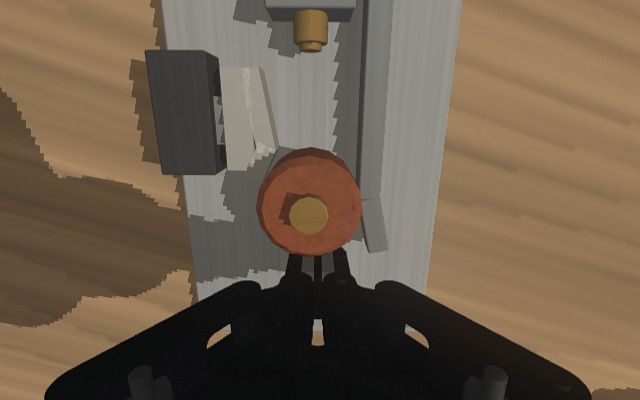

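The cap is between the shoe (crest ~(275,152)) and the fence, with its boss at (308,214). The pin end is at about (311,51). I'll work out the gap to the pin.

```bash
python3 -c "
from h import *
px,K,E=cam('wrist')
for v in (40,51): print(J(atz(K,E,[311,v],.023)), J(atz(K,E,[311,v],.028)))
print('boss',J(atz(K,E,[308.5,214.5],.050)))
print([proj(K,E,[*(c+ex*x+ey*-.022),.026]).round() for x in(-.014,.03)])"
```

```text
[54.4 -2. ] [53.4 -2.1]
[50.4 -1.9] [49.5 -2. ]
boss [-10.3  -0.7]
[array([357., 204.]), array([360., 103.])]
```

Request:
drive_tool(series=[{"wx": 0, "wy": 0, "wz": 0, "tx": -0.19, "ty": -0.063, "tz": 0, "hand": -1}, {"wx": 0, "wy": 0, "wz": 0, "tx": -0.19, "ty": -0.063, "tz": 0, "hand": -1}, {"wx": 0, "wy": 0, "wz": 0, "tx": -0.19, "ty": -0.063, "tz": 0, "hand": -1}, {"wx": 0, "wy": 0, "wz": 0, "tx": -0.19, "ty": -0.063, "tz": 0, "hand": -1}, {"wx": 0, "wy": 0, "wz": 0, "tx": -0.19, "ty": -0.063, "tz": 0, "hand": -1}])

```text
time_s: 15.38
ee_pos: [0.5855, 0.0777, 0.016]
tool_rot: [-0.494, 3.101, -0.0]
contact_force: [3.6, 1.4, 0.7]
gripper_width: 0.0004
gripper_force: 1.9
```

Request:
drive_tool(series=[{"wx": 0, "wy": 0, "wz": 0, "tx": -0.19, "ty": -0.063, "tz": 0, "hand": -1}, {"wx": 0, "wy": 0, "wz": 0, "tx": -0.19, "ty": -0.063, "tz": 0, "hand": -1}, {"wx": 0, "wy": 0, "wz": 0, "tx": -0.19, "ty": -0.063, "tz": 0, "hand": -1}, {"wx": 0, "wy": 0, "wz": 0, "tx": -0.19, "ty": -0.063, "tz": 0, "hand": -1}, {"wx": 0, "wy": 0, "wz": 0, "tx": -0.19, "ty": -0.063, "tz": 0, "hand": -1}])

```text
time_s: 16.0
ee_pos: [0.5755, 0.0747, 0.0158]
tool_rot: [0.494, -3.102, -0.0]
contact_force: [3.0, 0.9, 0.6]
gripper_width: 0.0001
gripper_force: 1.7
```

Request:
drive_tool(series=[{"wx": 0, "wy": 0, "wz": 0, "tx": -0.19, "ty": -0.063, "tz": 0, "hand": -1}, {"wx": 0, "wy": 0, "wz": 0, "tx": -0.19, "ty": -0.063, "tz": 0, "hand": -1}, {"wx": 0, "wy": 0, "wz": 0, "tx": -0.19, "ty": -0.063, "tz": 0, "hand": -1}, {"wx": 0, "wy": 0, "wz": 0, "tx": -0.19, "ty": -0.063, "tz": 0, "hand": -1}, {"wx": 0, "wy": 0, "wz": 0, "tx": -0.19, "ty": -0.063, "tz": 0, "hand": -1}])

```text
time_s: 16.62
ee_pos: [0.5659, 0.0715, 0.0157]
tool_rot: [0.494, -3.102, -0.0]
contact_force: [3.1, 0.7, 1.0]
gripper_width: 0.0003
gripper_force: 1.2
```

```bash
python3 -c "
from h import *
look('wrist8')"
```

```text
t 16.62 pos [56.59  7.15  1.57] cm yaw_y 108.11 tilt z [-4.e-04  2.e-04 -1.e+00] F [3.15 0.69 1.04] w 0.3 gf 1.2
jig mm [-15.  -4.] F jig [-3.2   0.35]
cap px [310. 205.] jig [18.2 -0.8]
```

Request:
drive_tool(series=[{"wx": 0, "wy": 0, "wz": 0, "tx": -0.095, "ty": -0.032, "tz": 0, "hand": -1}, {"wx": 0, "wy": 0, "wz": 0, "tx": -0.095, "ty": -0.032, "tz": 0, "hand": -1}, {"wx": 0, "wy": 0, "wz": 0, "tx": -0.095, "ty": -0.032, "tz": 0, "hand": -1}, {"wx": 0, "wy": 0, "wz": 0, "tx": -0.095, "ty": -0.032, "tz": 0, "hand": -1}, {"wx": 0, "wy": 0, "wz": 0, "tx": -0.095, "ty": -0.032, "tz": 0, "hand": -1}, {"wx": 0, "wy": 0, "wz": 0, "tx": 0, "ty": 0, "tz": 0, "hand": -1}])

```text
time_s: 17.48
ee_pos: [0.5612, 0.0698, 0.0157]
tool_rot: [0.495, -3.102, -0.0]
contact_force: [0.3, -0.5, 1.8]
gripper_width: -0.0002
gripper_force: 0.6
```

```bash
python3 -c "
from h import *
look('wrist9')"
```

```text
t 17.48 pos [56.12  6.98  1.57] cm yaw_y 108.12 tilt z [-6.e-04 -1.e-04 -1.e+00] F [ 0.3  -0.51  1.82] w -0.2 gf 0.6
jig mm [-9.9 -3.9] F jig [-0.12  0.57]
cap px [310. 205.] jig [23.2 -0.8]
```

Request:
drive_tool(series=[{"wx": 0, "wy": 0, "wz": 0, "tx": -0.05, "ty": -0.016, "tz": 0, "hand": -1}, {"wx": 0, "wy": 0, "wz": 0, "tx": -0.05, "ty": -0.016, "tz": 0, "hand": -1}, {"wx": 0, "wy": 0, "wz": 0, "tx": -0.05, "ty": -0.016, "tz": 0, "hand": -1}, {"wx": 0, "wy": 0, "wz": 0, "tx": -0.05, "ty": -0.016, "tz": 0, "hand": -1}, {"wx": 0, "wy": 0, "wz": 0, "tx": -0.05, "ty": -0.016, "tz": 0, "hand": -1}, {"wx": 0, "wy": 0, "wz": 0, "tx": 0, "ty": 0, "tz": 0, "hand": -1}])

```text
time_s: 18.32
ee_pos: [0.5588, 0.069, 0.0158]
tool_rot: [0.495, -3.102, -0.0]
contact_force: [1.2, -0.2, -0.6]
gripper_width: -0.0002
gripper_force: 0.7
```

Request:
drive_tool(series=[{"wx": 0, "wy": 0, "wz": 0, "tx": -0.05, "ty": -0.016, "tz": 0, "hand": -1}, {"wx": 0, "wy": 0, "wz": 0, "tx": -0.05, "ty": -0.016, "tz": 0, "hand": -1}, {"wx": 0, "wy": 0, "wz": 0, "tx": 0, "ty": 0, "tz": 0, "hand": -1}])

```text
time_s: 18.7
ee_pos: [0.5579, 0.0687, 0.0158]
tool_rot: [0.495, -3.102, -0.0]
contact_force: [1.7, 0.7, -0.9]
gripper_width: -0.0002
gripper_force: 0.7
```

```bash
python3 -c "
from h import *
look('wrist10')"
```

```text
t 18.7 pos [55.79  6.87  1.58] cm yaw_y 108.12 tilt z [-1.e-04 -0.e+00 -1.e+00] F [ 1.66  0.66 -0.88] w -0.2 gf 0.7
jig mm [-6.5 -3.9] F jig [-1.78 -0.1 ]
cap px [309. 204.] jig [26.7 -1. ]
```

Request:
drive_tool(series=[{"wx": 0, "wy": 0, "wz": 0, "tx": -0.038, "ty": -0.013, "tz": 0, "hand": -1}, {"wx": 0, "wy": 0, "wz": 0, "tx": -0.038, "ty": -0.013, "tz": 0, "hand": -1}, {"wx": 0, "wy": 0, "wz": 0, "tx": 0, "ty": 0, "tz": 0, "hand": -1}])

```text
time_s: 19.18
ee_pos: [0.5571, 0.0685, 0.0158]
tool_rot: [0.495, -3.102, -0.0]
contact_force: [1.3, 0.2, -0.8]
gripper_width: 0.0001
gripper_force: 0.8
```

Request:
drive_tool(series=[{"wx": 0, "wy": 0, "wz": 0, "tx": -0.038, "ty": -0.013, "tz": 0, "hand": -1}, {"wx": 0, "wy": 0, "wz": 0, "tx": -0.028, "ty": -0.01, "tz": 0, "hand": -1}, {"wx": 0, "wy": 0, "wz": 0, "tx": 0, "ty": 0, "tz": 0, "hand": -1}])

```text
time_s: 19.55
ee_pos: [0.5566, 0.0683, 0.0159]
tool_rot: [-0.494, 3.102, -0.0]
contact_force: [1.6, 0.4, 0.3]
gripper_width: 0.0002
gripper_force: 1.0
```

Request:
drive_tool(series=[{"wx": 0, "wy": 0, "wz": 0, "tx": -0.028, "ty": -0.01, "tz": 0, "hand": -1}, {"wx": 0, "wy": 0, "wz": 0, "tx": -0.028, "ty": -0.01, "tz": 0, "hand": -1}, {"wx": 0, "wy": 0, "wz": 0, "tx": 0, "ty": 0, "tz": 0, "hand": -1}])

```text
time_s: 19.92
ee_pos: [0.556, 0.068, 0.0159]
tool_rot: [-0.495, 3.102, -0.0]
contact_force: [2.1, -0.1, -0.5]
gripper_width: 0.0001
gripper_force: 1.1
```

Request:
drive_tool(series=[{"wx": 0, "wy": 0, "wz": 0, "tx": -0.028, "ty": -0.01, "tz": 0, "hand": -1}, {"wx": 0, "wy": 0, "wz": 0, "tx": -0.028, "ty": -0.01, "tz": 0, "hand": -1}, {"wx": 0, "wy": 0, "wz": 0, "tx": 0, "ty": 0, "tz": 0, "hand": -1}])

```text
time_s: 20.3
ee_pos: [0.5554, 0.0678, 0.0158]
tool_rot: [-0.495, 3.102, -0.0]
contact_force: [2.3, 0.5, -0.6]
gripper_width: -0.0002
gripper_force: 1.2
```

Request:
drive_tool(series=[{"wx": 0, "wy": 0, "wz": 0, "tx": -0.028, "ty": -0.01, "tz": 0, "hand": -1}, {"wx": 0, "wy": 0, "wz": 0, "tx": -0.019, "ty": -0.006, "tz": 0, "hand": -1}, {"wx": 0, "wy": 0, "wz": 0, "tx": 0, "ty": 0, "tz": 0, "hand": -1}])

```text
time_s: 20.68
ee_pos: [0.5549, 0.0677, 0.0158]
tool_rot: [-0.495, 3.102, 0.0]
contact_force: [2.1, 1.1, -0.5]
gripper_width: -0.0
gripper_force: 1.3
```

Request:
drive_tool(series=[{"wx": 0, "wy": 0, "wz": 0, "tx": -0.028, "ty": -0.01, "tz": 0, "hand": -1}, {"wx": 0, "wy": 0, "wz": 0, "tx": -0.019, "ty": -0.006, "tz": 0, "hand": -1}, {"wx": 0, "wy": 0, "wz": 0, "tx": 0, "ty": 0, "tz": 0, "hand": -1}])

```text
time_s: 21.05
ee_pos: [0.5546, 0.0676, 0.0159]
tool_rot: [-0.495, 3.102, -0.0]
contact_force: [3.7, 1.5, -1.6]
gripper_width: -0.0001
gripper_force: 1.7
```

Request:
drive_tool(series=[{"wx": 0, "wy": 0, "wz": 0, "tx": -0.019, "ty": -0.006, "tz": 0, "hand": -1}, {"wx": 0, "wy": 0, "wz": 0, "tx": 0, "ty": 0, "tz": 0, "hand": -1}, {"wx": 0, "wy": 0, "wz": 0, "tx": 0, "ty": 0, "tz": 0, "hand": -1}])

```text
time_s: 21.42
ee_pos: [0.5545, 0.0675, 0.0159]
tool_rot: [-0.494, 3.102, -0.0]
contact_force: [3.9, 2.1, -0.7]
gripper_width: 0.0002
gripper_force: 2.1
```

Request:
drive_tool(series=[{"wx": 0, "wy": 0, "wz": 0, "tx": -0.019, "ty": -0.006, "tz": 0, "hand": -1}, {"wx": 0, "wy": 0, "wz": 0, "tx": 0, "ty": 0, "tz": 0, "hand": -1}, {"wx": 0, "wy": 0, "wz": 0, "tx": 0, "ty": 0, "tz": 0, "hand": -1}])

```text
time_s: 21.8
ee_pos: [0.5545, 0.0674, 0.016]
tool_rot: [-0.494, 3.102, -0.0]
contact_force: [4.5, 2.9, -0.1]
gripper_width: -0.0003
gripper_force: 2.5
```

Request:
drive_tool(series=[{"wx": 0, "wy": 0, "wz": 0, "tx": -0.02, "ty": -0.002, "tz": 0, "hand": -1}, {"wx": 0, "wy": 0, "wz": 0, "tx": -0.02, "ty": -0.002, "tz": 0, "hand": -1}, {"wx": 0, "wy": 0, "wz": 0, "tx": 0, "ty": 0, "tz": 0, "hand": -1}, {"wx": 0, "wy": 0, "wz": 0, "tx": 0, "ty": 0, "tz": 0, "hand": -1}])

```text
time_s: 22.3
ee_pos: [0.5543, 0.0674, 0.016]
tool_rot: [-0.494, 3.101, -0.0]
contact_force: [4.9, 1.9, -0.4]
gripper_width: 0.0003
gripper_force: 2.9
```

```bash
python3 -c "
from h import *
look('wrist11')"
```

```text
t 22.3 pos [55.43  6.74  1.6 ] cm yaw_y 108.11 tilt z [ 1.4e-03  1.0e-04 -1.0e+00] F [ 4.88  1.85 -0.4 ] w 0.3 gf 2.9
jig mm [-2.6 -3.8] F jig [-5.22 -0.21]
cap px [312. 205.] jig [30.3 -1. ]
```

Request:
drive_tool(series=[{"wx": 0, "wy": 0, "wz": 0, "tx": -0.02, "ty": -0.005, "tz": 0, "hand": -1}, {"wx": 0, "wy": 0, "wz": 0, "tx": -0.02, "ty": -0.005, "tz": 0, "hand": -1}, {"wx": 0, "wy": 0, "wz": 0, "tx": 0, "ty": 0, "tz": 0, "hand": -1}, {"wx": 0, "wy": 0, "wz": 0, "tx": 0, "ty": 0, "tz": 0, "hand": -1}])

```text
time_s: 22.9
ee_pos: [0.5542, 0.0673, 0.0162]
tool_rot: [-0.494, 3.1, -0.0]
contact_force: [6.7, 3.1, -0.7]
gripper_width: -0.0001
gripper_force: 3.3
```

7.3 N along the push; a little more.

Request:
drive_tool(series=[{"wx": 0, "wy": 0, "wz": 0, "tx": -0.02, "ty": -0.005, "tz": 0, "hand": -1}, {"wx": 0, "wy": 0, "wz": 0, "tx": -0.015, "ty": -0.004, "tz": 0, "hand": -1}, {"wx": 0, "wy": 0, "wz": 0, "tx": 0, "ty": 0, "tz": 0, "hand": -1}, {"wx": 0, "wy": 0, "wz": 0, "tx": 0, "ty": 0, "tz": 0, "hand": -1}])

```text
time_s: 23.4
ee_pos: [0.5542, 0.0673, 0.0163]
tool_rot: [-0.494, 3.099, -0.0]
contact_force: [6.6, 2.4, -0.7]
gripper_width: 0.0001
gripper_force: 3.6
```

Request:
drive_tool(series=[{"wx": 0, "wy": 0, "wz": 0, "tx": -0.02, "ty": -0.006, "tz": 0, "hand": -1}, {"wx": 0, "wy": 0, "wz": 0, "tx": -0.015, "ty": -0.005, "tz": 0, "hand": -1}, {"wx": 0, "wy": 0, "wz": 0, "tx": 0, "ty": 0, "tz": 0, "hand": -1}, {"wx": 0, "wy": 0, "wz": 0, "tx": 0, "ty": 0, "tz": 0, "hand": -1}])

```text
time_s: 23.9
ee_pos: [0.5542, 0.0672, 0.0165]
tool_rot: [-0.494, 3.099, -0.0]
contact_force: [8.2, 3.1, -1.6]
gripper_width: 0.0005
gripper_force: 4.0
```

Request:
drive_tool(series=[{"wx": 0, "wy": 0, "wz": 0, "tx": -0.022, "ty": -0.007, "tz": 0, "hand": -1}, {"wx": 0, "wy": 0, "wz": 0, "tx": 0, "ty": 0, "tz": 0, "hand": -1}, {"wx": 0, "wy": 0, "wz": 0, "tx": 0, "ty": 0, "tz": 0, "hand": -1}, {"wx": 0, "wy": 0, "wz": 0, "tx": 0, "ty": 0, "tz": 0, "hand": -1}])

```text
time_s: 24.4
ee_pos: [0.5542, 0.0672, 0.0166]
tool_rot: [-0.493, 3.098, -0.0]
contact_force: [8.1, 4.5, -1.4]
gripper_width: 0.0003
gripper_force: 4.2
```

Request:
drive_tool(series=[{"wx": 0, "wy": 0, "wz": 0, "tx": 0, "ty": 0, "tz": 0, "hand": -1}])

```text
time_s: 24.52
ee_pos: [0.5541, 0.0672, 0.0166]
tool_rot: [-0.493, 3.098, -0.0]
contact_force: [7.8, 4.2, -1.2]
gripper_width: -0.0002
gripper_force: 4.2
```

Request:
drive_tool(series=[{"wx": 0, "wy": 0, "wz": 0, "tx": -0.026, "ty": 0.006, "tz": 0, "hand": -1}, {"wx": 0, "wy": 0, "wz": 0, "tx": 0, "ty": 0, "tz": 0, "hand": -1}, {"wx": 0, "wy": 0, "wz": 0, "tx": 0, "ty": 0, "tz": 0, "hand": -1}, {"wx": 0, "wy": 0, "wz": 0, "tx": 0, "ty": 0, "tz": 0, "hand": -1}, {"wx": 0, "wy": 0, "wz": 0, "tx": 0, "ty": 0, "tz": 0, "hand": -1}, {"wx": 0, "wy": 0, "wz": 0, "tx": 0, "ty": 0, "tz": 0, "hand": -1}])

```text
time_s: 25.28
ee_pos: [0.5541, 0.0672, 0.0167]
tool_rot: [-0.493, 3.098, -0.001]
contact_force: [7.7, 3.0, -1.5]
gripper_width: -0.0001
gripper_force: 4.4
```

```bash
python3 -c "
from h import *
look('wrist12')"
```

```text
t 25.27 pos [55.41  6.72  1.67] cm yaw_y 108.1 tilt z [ 4.9e-03  3.0e-04 -1.0e+00] F [ 7.72  3.02 -1.52] w -0.1 gf 4.4
jig mm [-2.4 -3.6] F jig [-8.28 -0.41]
cap px [311. 205.] jig [30.3 -0.8]
```

Request:
drive_tool(series=[{"wx": 0, "wy": 0, "wz": 0, "tx": -0.02, "ty": -0.006, "tz": 0, "hand": -1}, {"wx": 0, "wy": 0, "wz": 0, "tx": -0.015, "ty": -0.005, "tz": 0, "hand": -1}, {"wx": 0, "wy": 0, "wz": 0, "tx": 0, "ty": 0, "tz": 0, "hand": -1}, {"wx": 0, "wy": 0, "wz": 0, "tx": 0, "ty": 0, "tz": 0, "hand": -1}, {"wx": 0, "wy": 0, "wz": 0, "tx": 0, "ty": 0, "tz": 0, "hand": -1}, {"wx": 0, "wy": 0, "wz": 0, "tx": 0, "ty": 0, "tz": 0, "hand": -1}])

```text
time_s: 26.12
ee_pos: [0.5541, 0.0671, 0.0169]
tool_rot: [-0.493, 3.097, -0.001]
contact_force: [8.5, 4.3, -1.6]
gripper_width: -0.0
gripper_force: 4.8
```

Request:
drive_tool(series=[{"wx": 0, "wy": 0, "wz": 0, "tx": 0, "ty": 0, "tz": 0, "hand": -1}, {"wx": 0, "wy": 0, "wz": 0, "tx": 0, "ty": 0, "tz": 0, "hand": -1}])

```text
time_s: 26.38
ee_pos: [0.5541, 0.0672, 0.0168]
tool_rot: [-0.493, 3.097, -0.001]
contact_force: [8.8, 3.3, -1.2]
gripper_width: 0.0001
gripper_force: 4.8
```

Request:
drive_tool(series=[{"wx": 0, "wy": 0, "wz": 0, "tx": -0.013, "ty": -0.004, "tz": 0, "hand": -1}, {"wx": 0, "wy": 0, "wz": 0, "tx": 0, "ty": 0, "tz": 0, "hand": -1}, {"wx": 0, "wy": 0, "wz": 0, "tx": 0, "ty": 0, "tz": 0, "hand": -1}, {"wx": 0, "wy": 0, "wz": 0, "tx": 0, "ty": 0, "tz": 0, "hand": -1}, {"wx": 0, "wy": 0, "wz": 0, "tx": 0, "ty": 0, "tz": 0, "hand": -1}])

```text
time_s: 27.0
ee_pos: [0.5541, 0.0671, 0.0169]
tool_rot: [-0.493, 3.097, -0.001]
contact_force: [9.2, 4.1, -1.4]
gripper_width: -0.0001
gripper_force: 5.0
```

Request:
drive_tool(series=[{"wx": 0, "wy": 0, "wz": 0, "tx": 0.05, "ty": 0.016, "tz": 0, "hand": -1}, {"wx": 0, "wy": 0, "wz": 0, "tx": 0.05, "ty": 0.016, "tz": 0, "hand": -1}, {"wx": 0, "wy": 0, "wz": 0, "tx": 0.05, "ty": 0.016, "tz": 0, "hand": -1}, {"wx": 0, "wy": 0, "wz": 0, "tx": 0.05, "ty": 0.016, "tz": 0, "hand": -1}, {"wx": 0, "wy": 0, "wz": 0, "tx": 0.05, "ty": 0.016, "tz": 0, "hand": -1}, {"wx": 0, "wy": 0, "wz": 0, "tx": 0.05, "ty": 0.016, "tz": 0, "hand": -1}, {"wx": 0, "wy": 0, "wz": 0, "tx": 0.1, "ty": 0.033, "tz": 0, "hand": -1}, {"wx": 0, "wy": 0, "wz": 0, "tx": 0.28, "ty": 0.095, "tz": 0, "hand": -1}, {"wx": 0, "wy": 0, "wz": 0, "tx": 0.57, "ty": 0.19, "tz": 0, "hand": -1}, {"wx": 0, "wy": 0, "wz": 0, "tx": 0, "ty": 0, "tz": 0, "hand": -1}])

```text
time_s: 28.25
ee_pos: [0.5644, 0.0712, 0.0157]
tool_rot: [0.495, -3.102, 0.0]
contact_force: [1.0, 0.6, -0.1]
gripper_width: 0.0
gripper_force: 0.0
```

```bash
python3 -c "
from h import *
look('wrist13')"
```

```text
t 28.25 pos [56.44  7.12  1.57] cm yaw_y 108.13 tilt z [-2.e-04 -1.e-04 -1.e+00] F [ 0.98  0.57 -0.11] w 0.0 gf 0.0
jig mm [-13.4  -4.1] F jig [-1.11 -0.22]
cap px [309. 181.] jig [30.  -0.9]
```

The press reached 10.0 N and the cap stayed home. Next I withdraw and take a last look.

Request:
drive_tool(series=[{"wx": 0, "wy": 0, "wz": 0, "tx": 1, "ty": 0.33, "tz": 0, "hand": -1}, {"wx": 0, "wy": 0, "wz": 0, "tx": 1.5, "ty": 0.5, "tz": 0, "hand": -1}, {"wx": 0, "wy": 0, "wz": 0, "tx": 1.5, "ty": 0.5, "tz": 0, "hand": -1}, {"wx": 0, "wy": 0, "wz": 0, "tx": 0, "ty": 0, "tz": 1, "hand": -1}, {"wx": 0, "wy": 0, "wz": 0, "tx": 0, "ty": 0, "tz": 3, "hand": -1}, {"wx": 0, "wy": 0, "wz": 0, "tx": 0, "ty": 0, "tz": 3, "hand": -1}, {"wx": 0, "wy": 0, "wz": 0, "tx": 0, "ty": 0, "tz": 2, "hand": -1}, {"wx": 0, "wy": 0, "wz": 0, "tx": 0, "ty": 0, "tz": 0, "hand": -1}])

```text
time_s: 29.35
ee_pos: [0.6052, 0.0843, 0.1079]
tool_rot: [-0.494, 3.099, -0.001]
contact_force: [0.6, 0.6, -0.3]
gripper_width: 0.0001
gripper_force: 0.0
```

```bash
python3 -c "
from h import *
look('wrist14')
p=cv2.imread('pics/wrist14.png')[0:260,180:480]; cv2.imwrite('pics/crop14.png',cv2.resize(p,None,fx=2.3,fy=2.3,interpolation=cv2.INTER_CUBIC))"
```

```text
t 29.35 pos [60.52  8.43 10.79] cm yaw_y 108.12 tilt z [ 3.8e-03 -2.0e-04 -1.0e+00] F [ 0.61  0.58 -0.32] w 0.1 gf 0.0
jig mm [-56.3  -3.6] F jig [-0.76 -0.36]
cap px [313.  87.] jig [31.9 -1.4]
```

View pics/crop14.png

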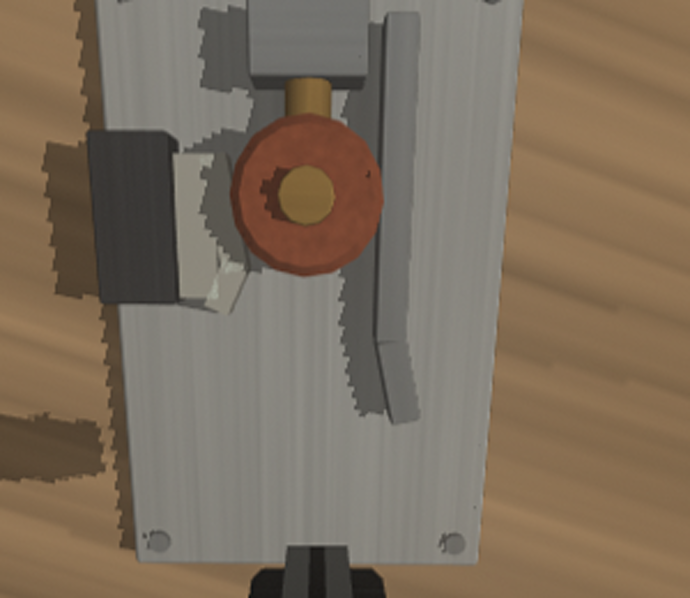

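The crop shows the cap upright with its boss at (306,195). It is against the pin (308,110), the fence face (380,195) and the shoe (240,255), and the gripper is clear. Handing in.

```bash
python3 -c "
from station import job
print(job.close_job())"
```

```text
the job is handed in; nothing more can be done
None
```

The larger red-brown capacitor stands in the jig against fence, shoe and pin, pressed home at about 10 N measured and left untouched, and the job is handed in (clock about 29 s of 69 s).

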